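# Check the grouting kit back in at the mosaic table

### The job

Check the grouting kit back in at the end of the mosaic class. First stand the grout jar upright on the scanner's pad with its label facing the scanner window and leave it there; then hang every spreader from the caddy by its eye on a peg of the drying rack, and push every brush tube fully home on a spigot of the brush stand. Leave the mosaic, tile box and glue bottle where they are.

Things in the scene. Friction and masses are not known exactly. Their poses are not given: they have to be found in the camera images.
- jar_mid (a point): centre, half-way up, of a grey grout jar with a black lid: an upright cylinder 66 mm in diameter (lid 68), 80 mm tall, 0.25-0.5 kg, loose. Its z axis is the jar's axis, its x axis points from the axis out to the label. From above, a pale radial stripe on the lid also points to the label.
- jar_label (a point): middle of the pale label with a bar code on the jar's side, 33 mm from the jar's axis, 32 mm above its underside.
- scanner_pad (a point): centre of the dark round pad (68 mm across, flush) on the scanner's fixed round grey foot plate, 5 mm thick, 156 mm across; the point lies on the top surface, where the jar is to stand. Its x axis points level from the pad to the scanner head's window; z up.
- scanner_window (a point): middle of the glass window on the face of the scanner head, a fixed black block 90 mm wide, 50 mm deep, its top 50 mm above the table. The window face is 55 mm from the pad's centre along +x of the pad.
- spreader1_mid (a point): centre of a notched spreader (2 or 3 alike; None if absent), 0.12 kg, standing blade down in a caddy slot, leaning a few degrees at most. 150 mm tall: steel blade (4 mm thick, 70 wide) below, wooden grip board (16 mm thick, 64 wide) from 50 mm above its lower edge to the top. x = through the thickness, y = width, z = up. Lift straight up, gripped across the thickness by the top 35 mm.
- spreader1_eye (a point): centre of the round eye (26 mm hole straight through the thickness) of that spreader, 60 mm below its top edge, 90 mm above its lower edge; same axes.
- spreader2_mid (a point): centre of a notched spreader (2 or 3 alike; None if absent), 0.12 kg, standing blade down in a caddy slot, leaning a few degrees at most. 150 mm tall: steel blade (4 mm thick, 70 wide) below, wooden grip board (16 mm thick, 64 wide) from 50 mm above its lower edge to the top. x = through the thickness, y = width, z = up. Lift straight up, gripped across the thickness by the top 35 mm.
- spreader2_eye (a point): centre of the round eye (26 mm hole straight through the thickness) of that spreader, 60 mm below its top edge, 90 mm above its lower edge; same axes.
- spreader3_mid (a point): centre of a notched spreader (2 or 3 alike; None if absent), 0.12 kg, standing blade down in a caddy slot, leaning a few degrees at most. 150 mm tall: steel blade (4 mm thick, 70 wide) below, wooden grip board (16 mm thick, 64 wide) from 50 mm above its lower edge to the top. x = through the thickness, y = width, z = up. Lift straight up, gripped across the thickness by the top 35 mm.
- spreader3_eye (a point): centre of the round eye (26 mm hole straight through the thickness) of that spreader, 60 mm below its top edge, 90 mm above its lower edge; same axes.
- caddy: fixed grey caddy on the table, 70 x 290 mm, 52 mm tall, with three slots 7 mm wide and 76 mm long side by side along its y axis (at about +91, 0, -91 mm); slot floor 10 mm above the table, slots 42 mm deep. Origin: centre of its underside.
- peg1 (a point): half-way along the +y end peg of the fixed wooden drying rack, 136 mm above the table. Steel peg 10 mm thick; pegs 95 mm apart. It runs from the rail's face (34 mm from here along this level frame's +x) to a rounded free tip (39 mm along -x), rising 10 degrees to the tip (tip 7 mm higher than here). Rail 22 mm thick, top 140 mm above the table; foot 12 mm thick. z up.
- peg2 (a point): half-way along the middle peg of the fixed wooden drying rack, 136 mm above the table. Steel peg 10 mm thick; pegs 95 mm apart. It runs from the rail's face (34 mm from here along this level frame's +x) to a rounded free tip (39 mm along -x), rising 10 degrees to the tip (tip 7 mm higher than here). Rail 22 mm thick, top 140 mm above the table; foot 12 mm thick. z up.
- peg3 (a point): half-way along the -y end peg of the fixed wooden drying rack, 136 mm above the table. Steel peg 10 mm thick; pegs 95 mm apart. It runs from the rail's face (34 mm from here along this level frame's +x) to a rounded free tip (39 mm along -x), rising 10 degrees to the tip (tip 7 mm higher than here). Rail 22 mm thick, top 140 mm above the table; foot 12 mm thick. z up.
- tube1_mid (a point): centre, half-way up, of a loose aluminium brush tube (two alike), open at both ends, 56 mm outside, 47 mm inside diameter, 65 mm long, 0.12 kg, standing upright on the table; z axis along it, either end may go down.
- tube2_mid (a point): centre, half-way up, of a loose aluminium brush tube (two alike), open at both ends, 56 mm outside, 47 mm inside diameter, 65 mm long, 0.12 kg, standing upright on the table; z axis along it, either end may go down.
- spigot1 (a point): foot of an upright spigot, on its axis at the top face of the fixed brush-stand block (85 x 170 mm, 20 mm thick). The spigot is 42 mm in diameter, 35 mm tall, with a tapered tip (last 6 mm); two of them, 80 mm apart. A tube fully home rests on the block, its centre 32.5 mm above this point.
- spigot2 (a point): foot of an upright spigot, on its axis at the top face of the fixed brush-stand block (85 x 170 mm, 20 mm thick). The spigot is 42 mm in diameter, 35 mm tall, with a tapered tip (last 6 mm); two of them, 80 mm apart. A tube fully home rests on the block, its centre 32.5 mm above this point.
- mosaic: bystander: half-finished mosaic in a flat black frame 72 x 130 mm, 16 mm thick, lying on the table between the caddy and the rack; origin under its centre. Leave alone.
- tilebox: bystander: small clear open box of loose tiles, 60 x 60 mm, 40 mm tall, behind the rack; origin under its centre. Leave alone.
- bottle: bystander: closed white glue bottle 52 mm across, 100 mm tall, behind the rack; origin under its centre. Leave alone.
Not all that is in view belongs to the job. Leave any green or red look-alike of the part that bears tube1_mid alone.

How it is judged:
By the outcome, as a careful person would: the job done as asked, in the order asked, and still so for the second after the job is handed in, with the robot touching nothing.
Of spreader1, spreader2, spreader3 only 2 to 3 are there at a start; the rules pass over those that are not, and their reading is None.
At some moment in a run one of jar, tube1, tube2 may be knocked a few centimetres aside while the robot is not near it.
It also fails if it takes over 210 s, if anything falls off the work surface, if the arm or the gripper's body presses on something with over 40 N, if the wrist force passes 120 N, or if a joint passes its speed limit or range.

### The arm

A 6-joint arm with a two-finger parallel gripper is mounted at the origin on the work surface. World frame = base frame: x ahead of the robot, y to its left, z up, the work surface at z = 0. Lengths are in m, angles in rad, forces in N, time in s.
With the tool pointing down it reaches from about 0.275 to 0.825 m from the base axis. Payload 4.9 kg.
Tool frame: the origin (TCP) lies midway between the tips of the shut fingers; the grasp point (between the pads) lies 19 mm behind it (grip_point_offset is the distance from the TCP to the grasp point, in m); z points along the fingers, y is the line along which they close (so a half turn about z gives the same grasp; the last joint's range is limited). The gripper opens to 85 mm and grips with 20 to 120 N. Pads are 22 mm wide; open, the fingers measure 114 mm over their backs; the gripper's body (76 mm by 85 mm) begins 54 mm behind the grasp point. The pads swing forward as they close: fully open they stand 13 mm farther back than shut.
Start: joints at [0.98, 0.326, -0.193, 1.052, 0, 1.437], TCP at [0.243, 0.494, 0.231] pointing down, gripper open.
Joint ranges: [-2.65, 2.65], [-0.97, 1.79], [-1.3, 1.35], [-1.93, 2.1], [-1.47, 1.37], [-3.14, 3.14]. Speed limits (rad/s): [2.57, 2.57, 3.14, 3.14, 3.14, 3.14].

### API

Orientations are given as a rotation vector (axis times angle).
In Python, from cell import * gives the robot as it stands. Calls block until the motion is done:
- movep(position, orientation): joint-space move of the TCP to a pose.
- move_l(position, velocity=0.15, rot=None, until_force=None): straight line of the TCP; rot=None keeps the orientation; velocity is the mean speed in m/s. With until_force (N) it stops when the force on the tool has changed by that much, and returns True; else False.
- set_joints(angles): joint-space move.
- let_go() and grab(newtons=None): open the fingers fully, or close them until they stop; newtons is the grip in N (None keeps the last).
- sleep(seconds).
- ik(position, orientation): joint angles nearest the present ones, or None.
- get_state(): the state.
- grab_frame(name): name is "scene" or "top"; returns a dict with "img" (384x512x3 uint8, red, green, blue), "fx", "fy", "cx", "cy" (pixels), "cam_to_world" (4x4, takes a point from camera to world coordinates). Camera axes: x right, y down, z forward; pixel columns grow to the right and rows downward; lengths in m; the calibration is good to about 2 mm. A picture is of the moment at which its call begins. There is no depth.
A pose or a line that the arm cannot do raises MotionError and nothing moves.
- sign_off(): hands the job in; it is judged then, once.
Trained networks look in the newest picture that a camera, given by its name, has taken for a name from the list of things; names that differ only in an ending like _2 or _b are one class to them, and where a whole thing is asked for, a point or a joint stands for the part that bears it (a point fixed in the world has none). Each returns a list of dicts, best first, with "score" (0 to 1); they miss things now and then, are a little off and sometimes report something else, mostly with a low value. They report only what shows in the picture. A call takes as long as a camera call. They do not tell look-alikes from the thing itself.
- spot_in(camera, name): "centre" ([column, row] in pixels, amid what is visible of it).
- silhouettes(camera, name): "mask" (384x512 bool, what is visible of it) and "centre" ([column, row] in pixels, amid what is visible of it).
- tip_of(camera, name): "centre" ([column, row] in pixels: a listed point, or the origin of a listed thing).
The state is a dict: "clock": time; "q": joint angles; "joint_velocities": joint speeds; "tau": joint torques, N m; "position": TCP position; "eef_rot": TCP orientation; "contact_force": force on the tool from outside, world axes, zero at the start; "wrist_torque": the same for the moment, N m; "finger_gap": opening from 0.0 (shut) to 1.0 (fully open); "grasp_force": force on a finger pad.
Only numpy, scipy, OpenCV 4.12 (cv2) and the standard library are available. Lean on these libraries where they do the work, as an engineer would, in place of code of your own. Each camera call takes 0.05 s, during which the arm holds its last target. There are 200 camera calls.

## Working session

There is one attempt and no reset: what is moved stays moved. The work goes in short steps, each a Python script; the robot and the scene stay as the last script left them, time stands still between calls to the robot, and variables do not carry over. Pictures are saved under pics/ and viewed, at most 14 in all, crops included, and the job is handed in when it is done.

```bash
ls; mkdir -p pics; python3 - <<'E'
from cell import *
import cv2
for n in("scene","top"):
    f=grab_frame(n); print(n,f["fx"],f["fy"],f["cx"],f["cy"],f["cam_to_world"].round(3).tolist() if hasattr(f["cam_to_world"],'round') else f["cam_to_world"])
    cv2.imwrite(f"pics/{n}0.png",cv2.resize(f["img"][:,:,::-1],(800,600),interpolation=cv2.INTER_CUBIC))
names="jar_mid jar_label scanner_pad scanner_window spreader1_mid spreader1_eye caddy peg1 peg2 peg3 tube1_mid spigot1 spigot2 mosaic".split()
for n in names:
    for c in("scene","top"):
        print(n,c,[(round(d["score"],2),[round(float(v),1) for v in d["centre"]]) for d in tip_of(c,n)])
print(get_state()["clock"])
E
```

```text
pics
scene 413.68503308335033 413.68503308335033 244.04217014033054 192.18740978721289 [[-0.612, 0.54, -0.578, 1.215], [0.791, 0.434, -0.432, 0.499], [0.018, -0.721, -0.693, 0.956], [0.0, 0.0, 0.0, 1.0]]
top 468.6860175725429 468.6860175725429 254.5821793663704 185.72843024064989 [[0.012, -0.979, 0.205, 0.201], [-1.0, -0.011, 0.006, -0.026], [-0.004, -0.205, -0.979, 1.598], [0.0, 0.0, 0.0, 1.0]]
jar_mid scene [(0.76, [370.7, 237.7]), (0.63, [153.1, 188.1])]
jar_mid top [(0.62, [149.4, 229.7])]
jar_label scene [(0.83, [379.3, 232.3])]
jar_label top [(0.73, [226.3, 207.8]), (0.69, [144.1, 237.5])]
scanner_pad scene [(0.72, [164.1, 178.0])]
scanner_pad top [(0.57, [347.6, 181.5]), (0.45, [243.7, 153.4])]
scanner_window scene [(0.7, [152.3, 187.2])]
scanner_window top [(0.71, [344.4, 167.6])]
spreader1_mid scene [(0.68, [286.4, 199.7])]
spreader1_mid top [(0.76, [223.7, 208.4]), (0.3, [323.7, 212.8])]
spreader1_eye scene [(0.67, [356.5, 290.9]), (0.58, [263.6, 232.2]), (0.56, [281.8, 199.9])]
spreader1_eye top [(0.7, [225.3, 210.2]), (0.7, [252.1, 209.0])]
caddy scene [(0.89, [262.9, 205
[... 622 characters left out ...]
248.2])]
tube1_mid scene [(0.79, [176.6, 141.0]), (0.74, [215.0, 147.6]), (0.61, [200.4, 128.9]), (0.55, [232.8, 135.4]), (0.55, [240.6, 158.3])]
tube1_mid top [(0.75, [341.9, 248.2]), (0.72, [376.3, 265.3]), (0.7, [341.9, 278.6]), (0.64, [376.6, 229.8]), (0.51, [309.8, 255.9]), (0.5, [323.7, 213.3])]
spigot1 scene [(0.78, [323.8, 285.5]), (0.63, [356.2, 293.3])]
spigot1 top [(0.93, [142.7, 180.8]), (0.87, [163.9, 177.0]), (0.46, [212.0, 155.5])]
spigot2 scene [(0.78, [323.8, 285.5]), (0.63, [356.2, 293.3])]
spigot2 top [(0.93, [142.7, 180.8]), (0.87, [163.9, 177.0]), (0.46, [212.0, 155.5])]
mosaic scene [(0.69, [251.0, 231.0])]
mosaic top [(0.86, [249.0, 183.1]), (0.72, [256.2, 209.7])]
1.5
```

View pics/scene0.png

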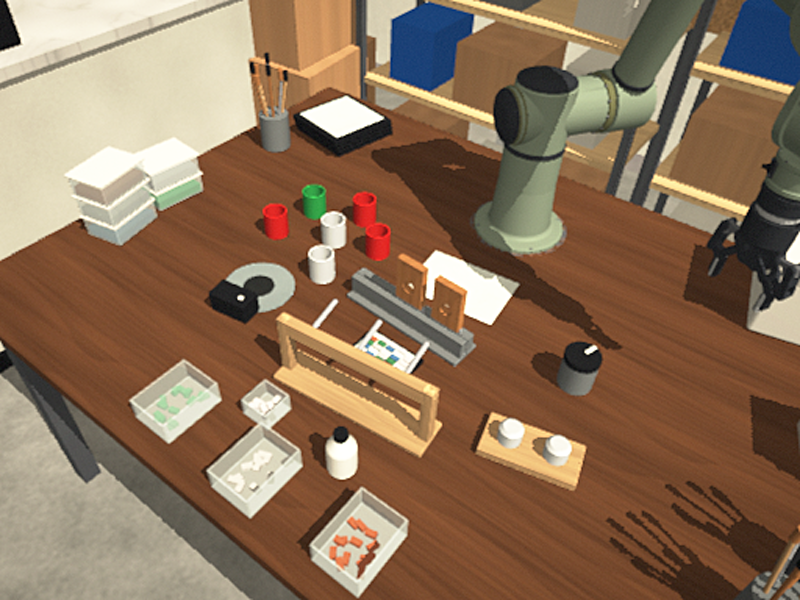

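View pics/top0.png

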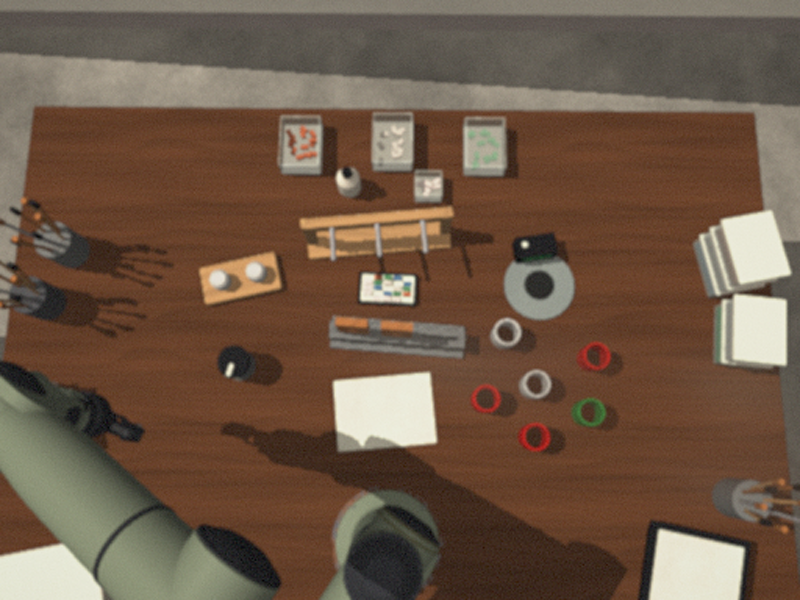

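The top view shows the jar at 800-px (236,361) and the stand with spigots at (219,280) and (256,271). The rack pegs are at (333,242), (378,239) and (424,236), with spreaders in the two +y slots. The scanner is at (539,285), and the two silver tubes are at (507,332) and (536,384), amid three red and one green look-alike. The silver ones match "aluminium". Next is one enlarged crop montage.

```bash
cat > h.py <<'E'
from cell import *
import numpy as np, cv2
from scipy.spatial.transform import Rotation as R
from scipy.optimize import least_squares
def proj(f,P):
    T=np.linalg.inv(np.array(f["cam_to_world"])); p=np.atleast_2d(P)@T[:3,:3].T+T[:3,3]
    return np.c_[f["fx"]*p[:,0]/p[:,2]+f["cx"],f["fy"]*p[:,1]/p[:,2]+f["cy"]]
def onplane(f,uv,z):
    T=np.array(f["cam_to_world"]); d=T[:3,:3]@[(uv[0]-f["cx"])/f["fx"],(uv[1]-f["cy"])/f["fy"],1]
    return (T[:3,3]+d*(z-T[2,3])/d[2])[:2]
def hullmask(f,P):
    m=np.zeros((384*8,512*8),np.uint8); h=cv2.convexHull(((proj(f,P)+.5)*8).astype(np.float32))
    return h.reshape(-1,2)/8-.5
def cen(poly):
    m=cv2.moments(poly.astype(np.float32).reshape(-1,1,2)); return np.array([m["m10"],m["m01"]])/m["m00"]
def cyl(x,y,r,z0,z1):
    a=np.linspace(0,2*np.pi,40,endpoint=False); c=np.c_[x+r*np.cos(a),y+r*np.sin(a)]
    return np.r_[np.c_[c,0*a+z0],np.c_[c,0*a+z1]]
def fitcyl(f,mask,r,z0,z1):
    v,u=np.nonzero(mask); c=np.array([u.mean(),v.mean()])
    s=least_squares(lambda p:cen(hullmask(f,cyl(*p,r,z0,z1)))-c,onplane(f,c,(z0+z1)/2))
    h=hullmask(f,cyl(*s.x,r,z0,z1)); return s.x, len(u)/cv2.contourArea(h.astype(np.float32))
E
python3 - <<'E'
from h import *
F={c:grab_frame(c) for c in("scene","top")}
np.save("F0.npy",F,allow_pickle=True)
for n,r,h in(("jar_mid",.0335,.08),("tube1_mid",.028,.065)):
    for c in F:
        for d in silhouettes(c,n):
            x,a=fitcyl(F[c],d["mask"],r,0,h); print(n,c,round(d["score"],2),np.round(d["centre"],1),x.round(4),"area ratio",round(a,2),F[c]["img"][d["mask"]].mean(0).round())
for c,n,uvs in(("top","pad",[(344,182)]),):
    pass
def crop(c,x0,y0,w,h,s): return cv2.resize(F[c]["img"][y0:y0+h,x0:x0+w,::-1],(w*s,h*s),interpolation=cv2.INTER_CUBIC)
a=np.zeros((600,800,3),np.uint8)
def put(i,x,y): a[y:y+i.shape[0],x:x+i.shape[1]]=i
put(crop("top",190,125,100,50,4),0,0)      # rack
put(crop("top",205,198,100,35,4),0,205)    # caddy
put(crop("top",120,155,70,40,4),0,350)     # stand
put(crop("top",135,215,30,30,4),285,350)   # jar
put(crop("top",318,145,60,65,4),405,350)   # scanner
put(crop("scene",170,190,120,85,3),405,0)
cv2.imwrite("pics/m1.png",a)
E
```

```text
jar_mid scene 0.79 [372.2 233.5] [0.3632 0.3245] area ratio 0.96 [76. 74. 70.]
jar_mid scene 0.28 [205.7 171.2] [ 0.4451 -0.2384] area ratio 0.57 [224. 219. 204.]
jar_mid top 0.74 [151.1 231.3] [0.3673 0.3272] area ratio 0.95 [59. 55. 52.]
tube1_mid scene 0.9 [175.8 140.3] [ 0.3905 -0.4296] area ratio 0.84 [210.  39.  35.]
tube1_mid scene 0.85 [234.  134.4] [ 0.2188 -0.3031] area ratio 0.9 [207.  38.  34.]
tube1_mid scene 0.82 [202.  129.2] [ 0.2732 -0.4174] area ratio 0.93 [ 52. 149.  67.]
tube1_mid scene 0.59 [242.3 158.6] [ 0.2978 -0.201 ] area ratio 0.96 [204.  39.  34.]
tube1_mid scene 0.53 [211.8 144.2] [ 0.3263 -0.3068] area ratio 1.02 [216. 209. 193.]
tube1_mid scene 0.31 [232.5 245.7] [0.6434 0.0248] area ratio 9.14 [204. 163. 109.]
tube1_mid top 0.77 [379.1 262.4] [ 0.2721 -0.4194] area ratio 0.64 [67. 96. 50.]
tube1_mid top 0.7 [318.  251.9] [ 0.2997 -0.2018] area ratio 0.23 [155.  51.  43.]
tube1_mid top 0.7 [382.9 228.6] [ 0.389  -0.4341] area ratio 0.75 [137.  46.  37.]
tube1_mid top 0.67 [345.4 281.1] [ 0.2188 -0.3056] area ratio 0.44 [152.  38.  32.]
tube1_mid top 0.43 [345.2 246. ] [ 0.3288 -0.308 ] area ratio 0.73 [146. 135. 124.]Traceback (most recent call last):
  File "<stdin>", line 17, in <module>
  File "<stdin>", line 12, in put
ValueError: could not broadcast input array from shape (260,240,3) into shape (250,240,3)
```

```bash
python3 - <<'E'
import numpy as np,cv2
F=np.load("F0.npy",allow_pickle=True).item()
def crop(c,x0,y0,w,h,s): return cv2.resize(F[c]["img"][y0:y0+h,x0:x0+w,::-1],(w*s,h*s),interpolation=cv2.INTER_CUBIC)
a=np.zeros((600,800,3),np.uint8)
def put(i,x,y): a[y:y+i.shape[0],x:x+i.shape[1]]=i
put(crop("top",190,125,100,50,4),0,0)
put(crop("top",205,198,100,35,4),0,205)
put(crop("top",120,155,70,40,4),0,350)
put(crop("top",135,215,30,30,4),285,350)
put(crop("top",318,145,60,60,4),405,350)
put(crop("scene",170,190,120,85,3),405,0)
put(crop("top",310,205,50,55,3),650,350)
cv2.imwrite("pics/m1.png",a)
E
```

```text
(no output)
```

View pics/m1.png

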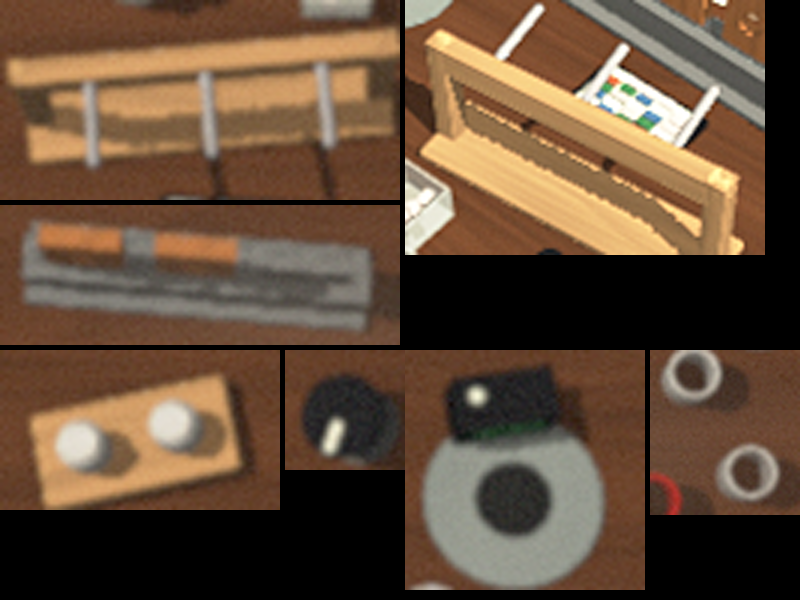

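```bash
python3 - <<'E'
from h import *
F=np.load("F0.npy",allow_pickle=True).item(); T,S=F["top"],F["scene"]
def up(u,v,x0,y0,ox,oy,s): return np.array([(u-ox+.5)/s-.5+x0,(v-oy+.5)/s-.5+y0])
deg=lambda d:np.degrees(np.arctan2(d[1],d[0])).round(1)
print("pegs")
for (a,b),(c,d),(e,g) in (((89,85),(93,163),(716,90)),((206,72),(210,155),(625,47)),((321,65),(329,146),(541,8))):
    r=onplane(T,up(a,b,190,125,0,0,4),.130); t=onplane(T,up(c,d,190,125,0,0,4),.143); ts=onplane(S,up(e,g,170,190,405,0,3),.143)
    print("rail",r.round(4),"tip",t.round(4),"scene tip",ts.round(4),"dir",deg(r-t))
ra,rb=[onplane(T,up(*p,190,125,0,0,4),.14) for p in((8,62),(398,30))]; print("rail yaw(+y dir)",deg(ra-rb)-90)
ca,cb=[onplane(T,up(*p,205,198,0,205,4),.052) for p in((30,222),(370,247))]; print("caddy yaw",deg(ca-cb)-90)
# hsv masks
def hsvmask(f,roi,lo,hi):
    m=np.zeros((384,512),np.uint8); x,y,w,h=roi; k=cv2.inRange(cv2.cvtColor(f["img"],cv2.COLOR_RGB2HSV),lo,hi); m[y:y+h,x:x+w]=k[y:y+h,x:x+w]
    n,l,st,c=cv2.connectedComponentsWithStats(m); return [(l==i) for i in range(1,n) if st[i,4]>25]
for m in hsvmask(T,(120,155,70,40),(0,0,140),(179,60,255)): print("spigot top",fitcyl(T,m,.021,.02,.055))
for m in hsvmask(S,(300,255,90,60),(0,0,140),(179,60,255)): print("spigot scene",fitcyl(S,m,.021,.02,.055))
for c,roi in(("top",(318,145,60,60)),("scene",(125,150,80,60))):
    for m in hsvmask(F[c],roi,(0,0,0),(179,255,70)):
        v,u=np.nonzero(m); print("dark",c,m.sum(),u.mean().round(1),v.mean().round(1),"pad",onplane(F[c],(u.mean(),v.mean()),.005).round(4),"head(z.04)",onplane(F[c],(u.mean(),v.mean()),.04).round(4), cv2.minAreaRect(np.c_[u,v].astype(np.float32)))
yaw=np.radians(deg(ca-cb)-90)
def box(x,y):
    c,s=np.cos(yaw),np.sin(yaw); return np.array([[x+c*i*.008-s*j*.032,y+s*i*.008+c*j*.032,z] for i in(-1,1) for j in(-1,1) for z in(.06,.16)])
for c,roi in(("top",(205,198,100,30)),("scene",(245,155,60,65))):
    for m in hsvmask(F[c],roi,(5,130,100),(20,255,255)):
        v,u=np.nonzero(m); 
        if len(u)<60: continue
        k=np.array([u.mean(),v.mean()]); s=least_squares(lambda p:cen(hullmask(F[c],box(*p)))-k,onplane(F[c],k,.11))
        print("spreader",c,s.x.round(4),len(u)/cv2.contourArea(hullmask(F[c],box(*s.x)).astype(np.float32)))
for c,roi in(("top",(140,220,22,22)),("scene",(355,210,40,30))):
    for m in hsvmask(F[c],roi,(0,0,130),(179,90,255)):
        v,u=np.nonzero(m); p=onplane(F[c],(u.mean(),v.mean()),.08); print("stripe",c,m.sum(),p.round(4),"dir",deg(p-[.3652,.3258]),"own",deg(p-([.3673,.3272] if c=="top" else [.3632,.3245])))
for m in hsvmask(T,(310,203,50,60),(0,0,150),(40,70,255)):
    v,u=np.nonzero(m); (cx,cy),_,_=cv2.fitEllipse(cv2.convexHull(np.c_[u,v].astype(np.float32)));print("tube top",fitcyl(T,m,.028,0,.065),m.sum())
for m in hsvmask(S,(185,125,50,60),(0,0,130),(40,70,255)): print("tube scene",fitcyl(S,m,.028,0,.065),m.sum())
E
```

```text
pegs
rail [0.6398 0.1244] tip [0.571  0.1178] scene tip [0.5713 0.1171] dir 5.4
rail [0.6518 0.0292] tip [0.5786 0.0243] scene tip [0.5797 0.0215] dir 3.8
rail [ 0.6588 -0.0646] tip [ 0.5871 -0.071 ] scene tip [ 0.5887 -0.0719] dir 5.1
rail yaw(+y dir) 5.5
caddy yaw -3.5999999999999943
spigot top (array([0.56897615, 0.29906498]), 0.6868981744568411)
spigot top (array([0.54996812, 0.37811137]), 0.6615437368800382)
spigot scene (array([0.56713291, 0.29587438]), 0.8302332577194143)
spigot scene (array([0.54804974, 0.37350674]), 0.8190423020738509)
dark top 478 344.3 158.6 pad [ 0.6356 -0.3298] head(z.04) [ 0.626  -0.3231] ((344.825439453125, 157.98585510253906), (17.50520133972168, 33.96791076660156), 87.51044464111328)
dark top 231 344.7 181.9 pad [ 0.5519 -0.3288] head(z.04) [ 0.5442 -0.3222] ((344.75, 181.74998474121094), (16.26345443725586, 15.55634880065918), 45.0)
dark scene 46 194.4 170.2 pad [ 0.4426 -0.2979] head(z.04) [ 0.471  -0.2686] ((193.91542053222656, 170.82308959960938), (11.039091110229492, 5.581562519073486), 82.87498474121094)
dark scene 737 152.7 190.2 pad [ 0.6042 -0.3362] head(z.04) [ 0.6266 -0.3054] ((152.80001831054688, 186.90000915527344), (34.435447692871094, 33.09380340576172), 26.56505012512207)
spreader top [0.4452 0.0064] 4.256105946808281
spreader top [ 0.4366 -0.0131] 0.6384983659028468
spreader scene [0.4133 0.0089] 3.000617583169529
spreader scene [0.5641 0.0459] 0.2057895597194749
stripe top 33 [0.3489 0.3317] dir 159.9 own 166.1
stripe scene 30 [0.3464 0.3292] dir 169.8 own 164.4
tube top (array([ 0.4405268 , -0.24988987]), 0.42004640918491826) 118
tube top (array([ 0.33122901, -0.30991567]), 0.3686897866275199) 107
tube scene (array([ 0.3854875 , -0.27711478]), 1.95385264170072) 696
tube scene (array([ 0.41093427, -0.15801127]), 0.14740100189333075) 57
```

```bash
cat > m.py <<'E'
from h import *
F=np.load("F0.npy",allow_pickle=True).item(); T,S=F["top"],F["scene"]
def comps(m,roi):
    x,y,w,h=roi; k=np.zeros((384,512),np.uint8); k[y:y+h,x:x+w]=m[y:y+h,x:x+w]
    n,l,st,c=cv2.connectedComponentsWithStats(k,connectivity=4); return [(l==i) for i in range(1,n) if st[i,4]>25]
def bx(x,y,yaw,dx,dy,z0,z1):
    c,s=np.cos(yaw),np.sin(yaw); return np.array([[x+c*i*dx/2-s*j*dy/2,y+s*i*dx/2+c*j*dy/2,z] for i in(-1,1) for j in(-1,1) for z in(z0,z1)])
def iou(f,P,m):
    k=np.zeros((384*4,512*4),np.uint8); cv2.fillConvexPoly(k,((hullmask(f,P)+.5)*4).round().astype(np.int32),1)
    M=np.kron(m.astype(np.uint8),np.ones((4,4),np.uint8)); return (k&M).sum()/(k|M).sum()
E
python3 - <<'E'
from m import *
from scipy.optimize import minimize
for c,roi in(("top",(125,160,60,35)),("scene",(305,262,70,45))):
    h=cv2.cvtColor(F[c]["img"],cv2.COLOR_RGB2HSV)
    for m in comps((h[...,1]<85).astype(np.uint8),roi): print("spigot",c,m.sum(),*fitcyl(F[c],m,.021,.02,.055))
for c,roi in(("top",(205,198,100,30)),("scene",(245,155,60,65))):
    h=cv2.cvtColor(F[c]["img"],cv2.COLOR_RGB2HSV)
    for m in comps(((h[...,1]>110)&(h[...,2]>(125 if c=="top" else 140))).astype(np.uint8),roi):
        v,u=np.nonzero(m); k=np.array([u.mean(),v.mean()]); f=F[c]
        best=max(((iou(f,bx(*(s:=least_squares(lambda p:cen(hullmask(f,bx(*p,np.radians(y),.016,.064,.06,.16)))-k,onplane(f,k,.11)).x),np.radians(y),.016,.064,.06,.16),m),y,s) for y in(-8,-4,0,4)),key=lambda t:t[0])
        print("spreader",c,m.sum(),k.round(1),best)
h=cv2.cvtColor(T["img"],cv2.COLOR_RGB2HSV)[...,2]
for m in comps((h<70).astype(np.uint8),(318,145,60,60)):
    m=cv2.morphologyEx(m.astype(np.uint8),cv2.MORPH_CLOSE,np.ones((9,9)))>0
    if m.sum()<300: continue
    for y in(0,3,6,9): print("head yaw",y,max((round(iou(T,bx(px+.08*np.cos(np.radians(y)),py+.08*np.sin(np.radians(y)),np.radians(y),.05,.09,.0,.05),m),3),px,py) for px in np.arange(.544,.562,.003) for py in np.arange(-.337,-.32,.003)))
E
```

```text
spigot top 149 [0.56648951 0.29616613] 0.9756553141947425
spigot top 152 [0.54813305 0.37410042] 0.9681927826052862
spigot scene 274 [0.56778472 0.29476088] 0.9365812848298016
spigot scene 290 [0.54927227 0.37244307] 0.9314475873397414
spreader top 131 [224.7 205.6] (np.float64(0.6100850190559953), -8, array([0.44560628, 0.07828629]))
spreader top 125 [253.5 208.1] (np.float64(0.6106870229007634), -4, array([ 0.43875669, -0.01407521]))
spreader scene 52 [246.8 159.8] (np.float64(0.10396101461951768), -8, array([ 0.3846359 , -0.11383128]))
spreader scene 159 [266.  173.6] (np.float64(0.2398674765323026), -8, array([ 0.40248043, -0.02590822]))
spreader scene 172 [291.5 191.3] (np.float64(0.23725588382573862), -8, array([0.41954678, 0.0793026 ]))
spreader scene 40 [290.  200.7] (np.float64(0.06470528763522394), -8, array([0.45540185, 0.09738808]))
head yaw 0 (np.float64(0.787), np.float64(0.55), np.float64(-0.322))
head yaw 3 (np.float64(0.804), np.float64(0.553), np.float64(-0.325))
head yaw 6 (np.float64(0.817), np.float64(0.553), np.float64(-0.328))
head yaw 9 (np.float64(0.82), np.float64(0.553), np.float64(-0.331))
```

```bash
python3 - <<'E'
from m import *
for k in((224.7,205.6),(253.5,208.1)): print([onplane(T,k,z).round(4) for z in(.16,.15,.11)])
y=np.radians(-4)
objs=[bx(.438,.078,y,.016,.064,.06,.16),bx(.438,.078,y,.016,.064,.16,.16),bx(.432,-.014,y,.016,.064,.06,.16),bx(.432,-.014,y,.016,.064,.16,.16),
 bx(.432,-.014,y,.07,.29,0,.052),bx(.432,-.014,y,.07,.29,.052,.052)]
w=np.radians(6); objs+=[bx(.552+.08*np.cos(w),-.328+.08*np.sin(w),w,.05,.09,0,.05),cyl(.552,-.328,.034,.005,.005),cyl(.552,-.328,.078,.005,.005)]
a=np.zeros((600,800,3),np.uint8)
for c,x0,y0,W,H,s,ox,oy in(("top",205,195,100,45,4,0,0),("scene",215,155,95,85,4,405,0),("top",315,140,65,70,4,0,200),("scene",120,155,80,60,4,405,350)):
    i=cv2.resize(F[c]["img"][y0:y0+H,x0:x0+W,::-1],(W*s,H*s),interpolation=cv2.INTER_CUBIC)
    for o in objs: cv2.polylines(i,[(((hullmask(F[c],o)-[x0,y0]+.5)*s)).round().astype(np.int32)],True,(255,255,0),1)
    H2,W2=min(i.shape[0],600-oy),min(i.shape[1],800-ox); a[oy:oy+H2,ox:ox+W2]=i[:H2,:W2]
cv2.imwrite("pics/m2.png",a)
E
```

```text
[array([0.4382, 0.0755]), array([0.4398, 0.0762]), array([0.4465, 0.079 ])]
[array([ 0.4313, -0.0141]), array([ 0.4329, -0.014 ]), array([ 0.4394, -0.0137])]
```

View pics/m2.png

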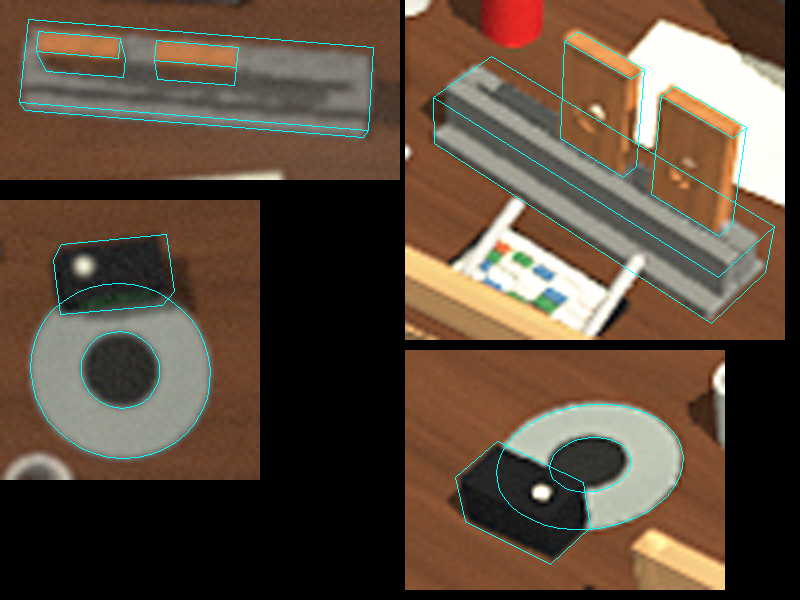

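The overlay fits: pad (.552,-.328) with yaw about 6.5°, spreaders about (.438,.077) and (.432,-.014), caddy yaw -4°, rack yaw 5°. Now the reach check, then the jar.

```bash
cat >> h.py <<'E'
G=.019
def rv(psi): return (R.from_euler("z",psi,degrees=True)*R.from_euler("x",180,degrees=True)).as_rotvec()
def tcp(x,y,zg): return [x,y,zg-G]
def st(tag=""):
    s=get_state(); print(tag,"t",round(s["clock"],1),"pos",np.round(s["position"],4),"F",np.round(s["contact_force"],1),"gap",round(s["finger_gap"],3),"grip",np.round(s["grasp_force"],1),"q6",round(s["q"][5],2))
def jarfit():
    out=[]
    for c in("scene","top"):
        f=grab_frame(c)
        for d in silhouettes(c,"jar_mid")[:1]: out.append(fitcyl(f,d["mask"],.0335,0,.08)[0])
    return out
E
python3 - <<'E'
from h import *
print("jar",jarfit())
for n,x,y,z,ps in(("jar",.365,.326,.045,(165,-15)),("pad",.552,-.328,.052,(6.5,-173.5)),("sp1",.438,.077,.14,(86,-94)),("peg1",.61,.121,.18,(95,-85)),("sp2",.432,-.014,.14,(86,-94)),("peg2",.618,.027,.18,(95,-85)),("t1",.4405,-.25,.04,(0,90,180,-90)),("t2",.33,-.308,.04,(0,90,180,-90)),("spg",.549,.373,.06,(13.5,-166.5,103.5,-76.5)),("spg",.549,.373,.06,(13.5,-166.5,103.5,-76.5))):
    for p in ps:
        q=ik(tcp(x,y,z),rv(p)); q2=ik(tcp(x,y,z+.18),rv(p)); print(n,p,None if q is None else np.round(q,2).tolist(), q2 is not None)
E
```

```text
jar [array([0.36578277, 0.32551236]), array([0.36723888, 0.32594155])]
jar 165 [0.58, 0.46, -0.6, 0.5, 0.0, 0.84] True
jar -15 [0.58, 0.46, -0.6, 0.5, 0.0, -2.3] True
pad 6.5 [-0.65, 0.67, -0.17, 0.73, 0.0, 2.38] True
pad -173.5 [-0.65, 0.67, -0.17, 0.73, 0.0, -0.76] True
sp1 86 [0.01, 0.25, -0.62, 0.7, 0.0, 1.65] True
sp1 -94 [0.01, 0.25, -0.62, 0.7, 0.0, -1.49] True
peg1 95 [0.08, 0.51, -0.1, 0.97, 0.0, 1.56] True
peg1 -85 [0.08, 0.51, -0.1, 0.97, 0.0, -1.58] True
sp2 86 [-0.2, 0.23, -0.64, 0.7, 0.0, 1.44] True
sp2 -94 [-0.2, 0.23, -0.64, 0.7, 0.0, -1.7] True
peg2 95 [-0.08, 0.5, -0.11, 0.96, 0.0, 1.41] True
peg2 -85 [-0.08, 0.5, -0.11, 0.96, 0.0, -1.73] True
t1 0 [-0.66, 0.5, -0.56, 0.51, 0.0, 2.48] True
t1 90 [-0.66, 0.5, -0.56, 0.51, 0.0, 0.91] True
t1 180 [-0.66, 0.5, -0.56, 0.51, 0.0, -0.66] True
t1 -90 [-0.66, 0.5, -0.56, 0.51, 0.0, -2.23] True
t2 0 [-0.91, 0.42, -0.7, 0.45, 0.0, 2.23] True
t2 90 [-0.91, 0.42, -0.7, 0.45, 0.0, 0.66] True
t2 180 [-0.91, 0.42, -0.7, 0.45, 0.0, -0.91] True
t2 -90 [-0.91, 0.42, -0.7, 0.45, 0.0, -2.49] True
spg 13.5 [0.49, 0.7, -0.09, 0.78, -0.0, -2.89] True
spg -166.5 [0.49, 0.7, -0.09, 0.78, 0.0, 0.25] True
spg 103.5 [0.49, 0.7, -0.09, 0.78, 0.0, 1.82] True
spg -76.5 [0.49, 0.7, -0.09, 0.78, 0.0, -1.32] True
spg 13.5 [0.49, 0.7, -0.09, 0.78, -0.0, -2.89] True
spg -166.5 [0.49, 0.7, -0.09, 0.78, 0.0, 0.25] True
spg 103.5 [0.49, 0.7, -0.09, 0.78, 0.0, 1.82] True
spg -76.5 [0.49, 0.7, -0.09, 0.78, 0.0, -1.32] True
```

```bash
python3 - <<'E'
from h import *
movep(tcp(.366,.326,.17),rv(165)); move_l(tcp(.366,.326,.045),.12,until_force=8); st("down")
grab(40); st("grip"); 
move_l(tcp(.366,.326,.28),.15); st("lift")
movep(tcp(.552,-.328,.28),rv(6.5)); st("over")
f=grab_frame("scene"); g=grab_frame("top")
a=np.zeros((400,800,3),np.uint8); a[:,:400]=cv2.resize(f["img"][100:200,110:210,::-1],(400,400)); a[:,400:]=cv2.resize(g["img"][110:210,295:395,::-1],(400,400)); cv2.imwrite("pics/j1.png",a)
E
```

```text
down t 4.1 pos [0.3665 0.3264 0.0266] F [ 0.3 -0.  -0.1] gap 1.003 grip 0.0 q6 0.84
grip t 4.4 pos [0.3665 0.3261 0.0271] F [-0.8 -0.3  6.7] gap 0.778 grip 42.9 q6 0.84
lift t 6.1 pos [0.3655 0.3257 0.2602] F [ 0.4 -0.5 -4.2] gap 0.774 grip 45.5 q6 0.84
over t 8.5 pos [ 0.5524 -0.327   0.2611] F [ 0.7 -0.3 -2.8] gap 0.777 grip 45.5 q6 2.38
```

View pics/j1.png

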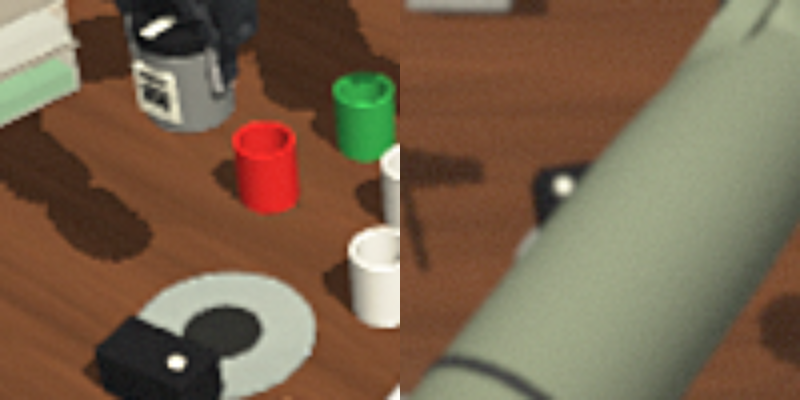

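The jar is held upright with its label (crop (157,85)) towards the scanner side. Next is lowering it onto the pad.

```bash
python3 - <<'E'
from h import *
move_l(tcp(.552,-.328,.08),.15); print(move_l(tcp(.552,-.328,.046),.03,until_force=5)); st("down")
let_go(); sleep(.3); st("open"); move_l(tcp(.552,-.328,.16),.12); movep(tcp(.44,-.014,.28),rv(86)); st()
f=grab_frame("scene"); g=grab_frame("top")
for c,F in(("scene",f),("top",g)):
    for d in silhouettes(c,"jar_mid")[:2]: print(c,d["score"],fitcyl(F,d["mask"],.0335,.005,.085))
a=np.zeros((400,800,3),np.uint8); a[:,:400]=cv2.resize(f["img"][140:220,120:200,::-1],(400,400),interpolation=2); a[:,400:]=cv2.resize(g["img"][140:220,305:385,::-1],(400,400),interpolation=2); cv2.imwrite("pics/j2.png",a)
E
```

```text
True
down t 11.0 pos [ 0.5518 -0.3277  0.0321] F [0.3 0.7 4. ] gap 0.781 grip 45.4 q6 2.38
open t 11.6 pos [ 0.5504 -0.3268  0.0306] F [0.1 0.1 0.2] gap 1.001 grip 0.0 q6 2.38
 t 14.0 pos [ 0.4404 -0.0145  0.2607] F [ 0.8 -0.7  0.6] gap 1.003 grip 0.0 q6 1.44
scene 0.66 (array([ 0.54820661, -0.32891825]), 0.9146492797157912)
top 0.66 (array([ 0.55323271, -0.3268797 ]), 0.9067529878463583)
```

View pics/j2.png

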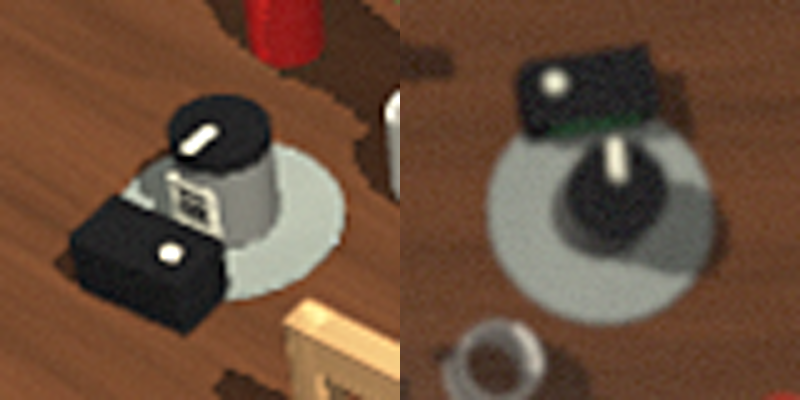

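Jar stands centred on the pad, with its stripe (crop (615,160)) and label facing the window. Now the middle spreader goes to peg 2.

```bash
cat >> h.py <<'E'
PSI=95.0; d5=np.array([np.cos(np.radians(5)),np.sin(np.radians(5))])
def pick_sp(xy,psi=86):
    movep(tcp(*xy,.28),rv(psi)); move_l(tcp(*xy,.143),.15,until_force=8); st("at sp")
    grab(30); st("grip"); move_l(tcp(*xy,.225),.1); st("lift")
def pegpose(mid,s,dz=0): 
    p=np.array(mid)+s*d5; return tcp(*p,.136-s*np.tan(np.radians(10))+.043+dz)
E
python3 - <<'E'
from h import *
pick_sp((.432,-.014))
mid=(.618,.0265)
p=pegpose(mid,-.075); p[2]+=.0; move_l(p,.12,rot=rv(PSI)); st("pre")
f=grab_frame("scene"); g=grab_frame("top")
for n in("spreader1_eye","peg2"): print(n,[(round(d["score"],2),np.round(d["centre"],1)) for d in tip_of("scene",n)])
P=np.array([[*(np.array(mid)-.075*d5),get_state()["position"][2]+G-.043]]); print("expect eye scene",proj(f,P))
a=np.zeros((500,800,3),np.uint8); a[:,:500]=cv2.resize(f["img"][155:255,195:295,::-1],(500,500),interpolation=2); a[:300,500:]=cv2.resize(g["img"][130:210,215:295,::-1],(300,300),interpolation=2); cv2.imwrite("pics/s1.png",a)
E
```

```text
at sp t 15.6 pos [ 0.4327 -0.0141  0.1246] F [0.7 0.6 1.4] gap 0.997 grip 0.0 q6 1.44
grip t 16.2 pos [ 0.4322 -0.014   0.1242] F [-0.3 -0.1  2.6] gap 0.184 grip 32.8 q6 1.44
lift t 17.1 pos [ 0.4315 -0.0139  0.2054] F [ 0.2 -0.4 -1.4] gap 0.183 grip 32.2 q6 1.44
pre t 18.3 pos [0.5427 0.0199 0.1733] F [-0.5  0.2 -1.5] gap 0.181 grip 32.2 q6 1.38
spreader1_eye []
peg2 [(0.82, array([262.2, 232.9])), (0.81, array([206.4, 199.5])), (0.7, array([234.7, 214.2])), (0.45, array([252.5, 198.8]))]
expect eye scene [[250.6240741 196.1444175]]
```

View pics/s1.png

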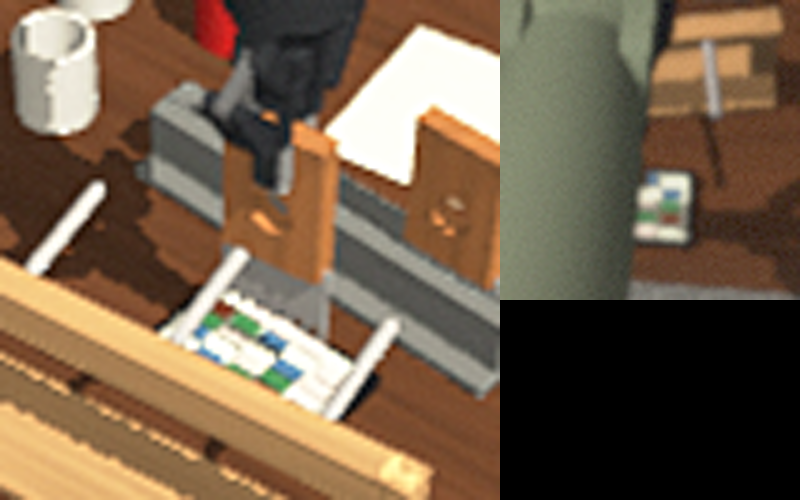

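The spreader is held, with its eye at crop (268,215) and the peg-2 tip at (240,255) ahead of it. Inserting slowly with a force guard.

```bash
python3 - <<'E'
from h import *
mid=(.618,.0265)
hit=move_l(pegpose(mid,-.005,.0),.05,until_force=4); print("hit",hit); st("in")
f=grab_frame("scene"); cv2.imwrite("pics/s2.png",cv2.resize(f["img"][155:255,195:295,::-1],(500,500),interpolation=2))
E
```

```text
hit False
in t 20.1 pos [0.6128 0.026  0.161 ] F [-0.7 -0.4 -1. ] gap 0.186 grip 32.2 q6 1.41
```

View pics/s2.png

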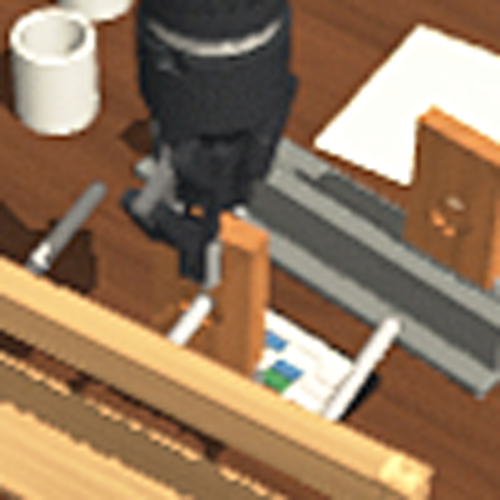

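The peg passes through the eye at crop (190,310), with no contact force. Lower, release, then the second spreader.

```bash
python3 - <<'E'
from h import *
mid=(.618,.0265)
print(move_l(pegpose(mid,-.005,-.010),.03,until_force=1.5)); st("low")
let_go(); sleep(.3); p=get_state()["position"]; move_l([p[0],p[1],.27],.12); st("clear")
pick_sp((.438,.0765))
mid=(.610,.1205)
move_l(pegpose(mid,-.075),.12,rot=rv(PSI)); st("pre")
hit=move_l(pegpose(mid,-.005),.05,until_force=4); print("hit",hit); st("in")
f=grab_frame("scene"); cv2.imwrite("pics/s3.png",cv2.resize(f["img"][155:255,195:295,::-1],(500,500),interpolation=2))
E
```

```text
True
low t 20.4 pos [0.6134 0.026  0.1537] F [-0.4  0.6  4.8] gap 0.185 grip 33.2 q6 1.41
clear t 22.6 pos [0.6123 0.0261 0.2691] F [-0.1  0.6  0.6] gap 1.003 grip 0.0 q6 1.41
at sp t 24.4 pos [0.4388 0.0764 0.1245] F [-0.1 -0.3 -0.5] gap 1.0 grip 0.0 q6 1.65
grip t 25.0 pos [0.4382 0.0765 0.1243] F [-0.5 -0.8  3.2] gap 0.185 grip 32.8 q6 1.65
lift t 26.0 pos [0.4375 0.0765 0.2054] F [-0.1 -0.1 -2.3] gap 0.183 grip 32.2 q6 1.65
pre t 27.0 pos [0.5347 0.1138 0.1732] F [ 0.9 -0.7 -1.6] gap 0.186 grip 32.2 q6 1.56
hit False
in t 28.6 pos [0.6048 0.1201 0.161 ] F [ 0.4 -0.9 -0. ] gap 0.184 grip 32.2 q6 1.56
```

View pics/s3.png

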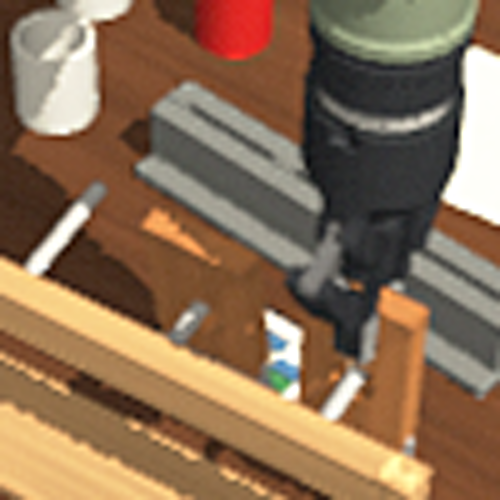

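Peg 1 is through its eye (crop (345,395)). The first spreader appears hung on peg 2. Release and inspect.

```bash
python3 - <<'E'
from h import *
mid=(.610,.1205)
print(move_l(pegpose(mid,-.005,-.010),.03,until_force=1.5)); st("low")
let_go(); sleep(.3); p=get_state()["position"]; move_l([p[0],p[1],.27],.12)
movep(tcp(.40,-.12,.3),rv(90)); st("clear")
f=grab_frame("scene"); g=grab_frame("top"); np.save("F1.npy",{"scene":f,"top":g},allow_pickle=True)
for c,F in(("scene",f),("top",g)):
    for d in silhouettes(c,"tube1_mid"):
        col=F["img"][d["mask"]].mean(0)
        if col.max()-col.min()<50: print(c,d["score"],fitcyl(F,d["mask"],.028,0,.065),col.round())
a=np.zeros((600,800,3),np.uint8); a[:500,:500]=cv2.resize(f["img"][155:255,195:295,::-1],(500,500),interpolation=2); a[:300,500:]=cv2.resize(g["img"][120:200,205:285,::-1],(300,300),interpolation=2)
a[300:,500:]=cv2.resize(g["img"][195:275,300:380,::-1],(300,300),interpolation=2);cv2.imwrite("pics/s4.png",a)
E
```

```text
True
low t 29.0 pos [0.6054 0.1201 0.1535] F [-1.  -0.2  3.4] gap 0.183 grip 33.1 q6 1.56
clear t 32.3 pos [ 0.4008 -0.1199  0.2811] F [-0.  -0.1 -0.3] gap 0.997 grip 0.0 q6 1.1
scene 0.63 (array([ 0.33131956, -0.30518553]), 0.9735478071141813) [199. 193. 177.]
scene 0.29 (array([ 0.6030283 , -0.29677613]), 2.518839786967086) [96. 97. 90.]
scene 0.22 (array([ 0.54188151, -0.3365928 ]), 1.4966546098986362) [97. 97. 90.]
top 0.79 (array([ 0.27370438, -0.41856582]), 0.6074567483607848) [62. 98. 50.]
top 0.45 (array([ 0.32897914, -0.30605048]), 0.6666100162013013) [134. 124. 113.]
```

View pics/s4.png

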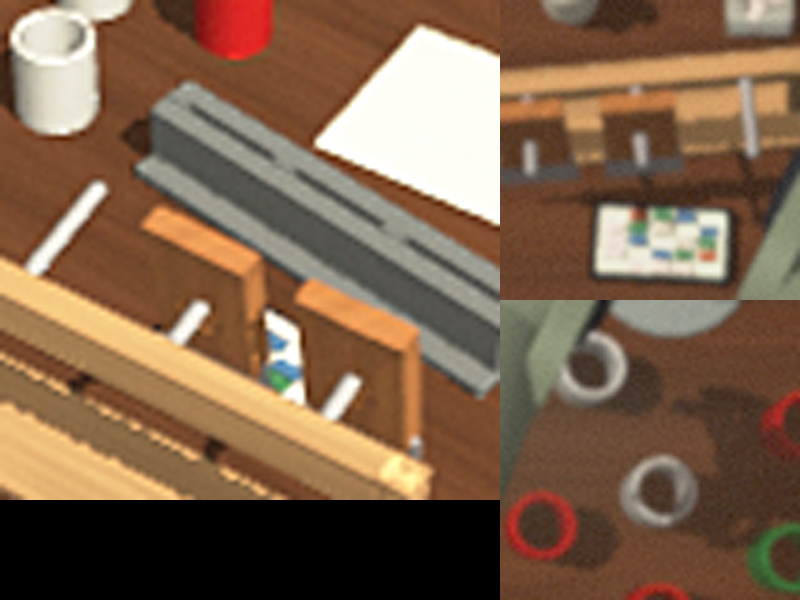

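Both spreaders hang with their pegs through the eyes (crop (190,320), (345,395)). The silver tubes are at (590,367) and (660,490) in the lower-right crop; the others there are red or green look-alikes. Next is the near-scanner tube, with a second, turned grip to centre it.

```bash
cat >> h.py <<'E'
def pick_tube(x,y):
    movep(tcp(x,y,.16),rv(0)); move_l(tcp(x,y,.045),.12,until_force=8); st("at tube")
    grab(20); st("grip1"); let_go(); move_l(tcp(x,y,.045),.1,rot=rv(90)); grab(20); let_go()
    move_l(tcp(x,y,.045),.1,rot=rv(0)); move_l(tcp(x,y,.045),.1,rot=rv(90)); grab(35); st("grip2")
    move_l(tcp(x,y,.16),.15); move_l(tcp(x,y,.30),.2); st("lift")
def insert(x,y,psi=103.2):
    """lower on spigot; if it stands on the tip, search in a small spiral"""
    move_l(tcp(x,y,.108),.12)
    for k,(dx,dy) in enumerate([(0,0)]+[(r*np.cos(t),r*np.sin(t)) for r in(.002,.004) for t in np.arange(6)*np.pi/3]):
        if k: move_l(tcp(x+dx,y+dy,.108),.08)
        hit=move_l(tcp(x+dx,y+dy,.063),.05,until_force=8); z=get_state()["position"][2]+G
        print(k,(dx,dy),hit,"grasp z",round(z,4),np.round(get_state()["contact_force"],1))
        if z<.0705: return True
    return False
E
python3 - <<'E'
from h import *
F=np.load("F1.npy",allow_pickle=True).item()
a=onplane(F["top"],(300+90.5/3.75-.5,195+67/3.75-.5),.065); b=onplane(F["scene"],(195+54/5-.5,155+40/5-.5),.065); print(a,b)
x,y=(a+b)/2 
pick_tube(x,y)
sx,sy=.5487,.3733
movep(tcp(sx,sy,.30),rv(103.2)); st("over")
print(insert(sx,sy)); st("in")
E
```

```text
[ 0.43496084 -0.24497019] [ 0.43946316 -0.24597564]
at tube t 34.8 pos [ 0.4377 -0.2458  0.0266] F [-0.2 -0.4  0.1] gap 0.999 grip 0.0 q6 2.48
grip1 t 35.2 pos [ 0.4378 -0.246   0.0268] F [-0.4  0.3  6.1] gap 0.658 grip 20.8 q6 2.48
grip2 t 42.0 pos [ 0.4373 -0.2455  0.0263] F [-0.6  1.   4.8] gap 0.651 grip 37.1 q6 0.91
lift t 43.7 pos [ 0.4366 -0.245   0.2795] F [ 0.3  0.2 -1.6] gap 0.647 grip 37.3 q6 0.91
over t 46.0 pos [0.5493 0.3722 0.2811] F [ 0.8 -0.1 -1.3] gap 0.649 grip 37.3 q6 1.83
0 (0, 0) True grasp z 0.0654 [-0.5 -0.1  5.2]
True
in t 48.5 pos [0.548  0.3729 0.0464] F [-0.5 -0.1  5.2] gap 0.649 grip 37.8 q6 1.83
```

```bash
python3 - <<'E'
from h import *
let_go(); sleep(.2); p=get_state()["position"]; move_l([p[0],p[1],.2],.15); movep(tcp(.5,.1,.35),rv(90))
f=grab_frame("scene"); g=grab_frame("top"); R_=[]
for c,F in(("scene",f),("top",g)):
    for d in silhouettes(c,"tube1_mid"):
        col=F["img"][d["mask"]].mean(0)
        if col.max()-col.min()<50: print(c,round(d["score"],2),*fitcyl(F,d["mask"],.028,0,.065))
a=np.zeros((300,800,3),np.uint8)
a[:,:400]=cv2.resize(f["img"][110:200,150:270,::-1],(400,300),interpolation=2); a[:,400:]=cv2.resize(g["img"][195:285,290:410,::-1],(400,300),interpolation=2); cv2.imwrite("pics/t1.png",a)
E
```

```text
scene 0.9 [ 0.32670132 -0.30745233] 0.978056288020334
top 0.73 [ 0.27237044 -0.41823443] 0.6548517853006282
top 0.49 [ 0.32952    -0.30851007] 0.689665186736417
```

View pics/t1.png

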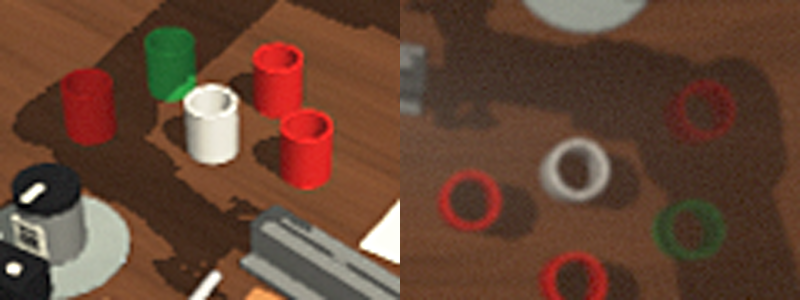

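The silver tube, at crop (212,125) and (576,170), is the one meant: the red and green ones are look-alikes. It stands at about (.328,-.308).

```bash
python3 - <<'E'
from h import *
movep(tcp(.40,-.2,.33),rv(45)); pick_tube(.3283,-.308)
sx,sy=.567,.2955
movep(tcp(.5,.1,.33),rv(95)); movep(tcp(sx,sy,.30),rv(103.2)); st("over")
ok=insert(sx,sy); print(ok); st("in")
if ok:
    let_go(); sleep(.2); p=get_state()["position"]; move_l([p[0],p[1],.2],.15); movep(tcp(.3,.25,.35),rv(90)); st("end")
    f=grab_frame("scene"); g=grab_frame("top")
    a=np.zeros((600,800,3),np.uint8); a[:]=cv2.resize(f["img"][120:330,120:400,::-1],(800,600),interpolation=2); a[:180,:240]=cv2.resize(g["img"][155:200,120:180,::-1],(240,180),interpolation=2)
    a[420:,:240]=cv2.resize(g["img"][145:205,310:390,::-1],(240,180),interpolation=2); cv2.imwrite("pics/e1.png",a)
E
```

```text
at tube t 54.9 pos [ 0.3288 -0.3084  0.0266] F [ 0.8  0.4 -0.1] gap 1.001 grip 0.0 q6 2.22
grip1 t 55.2 pos [ 0.3286 -0.3084  0.0267] F [-0.6  1.   6.5] gap 0.651 grip 20.6 q6 2.22
grip2 t 62.0 pos [ 0.3283 -0.3081  0.0263] F [-1.   0.8  4.9] gap 0.649 grip 36.7 q6 0.65
lift t 63.7 pos [ 0.3278 -0.3074  0.2796] F [ 0.  -0.1 -2. ] gap 0.653 grip 37.3 q6 0.65
over t 66.2 pos [0.567  0.2941 0.2811] F [-0.6 -0.3 -1.5] gap 0.654 grip 37.3 q6 1.71
0 (0, 0) True grasp z 0.0653 [-1.1 -1.2  4.6]
True
in t 68.8 pos [0.5663 0.2952 0.0463] F [-1.1 -1.2  4.6] gap 0.654 grip 37.8 q6 1.71
end t 71.7 pos [0.3008 0.2502 0.3307] F [ 0.4  0.7 -0.7] gap 1.0 grip 0.0 q6 2.08
```

View pics/e1.png

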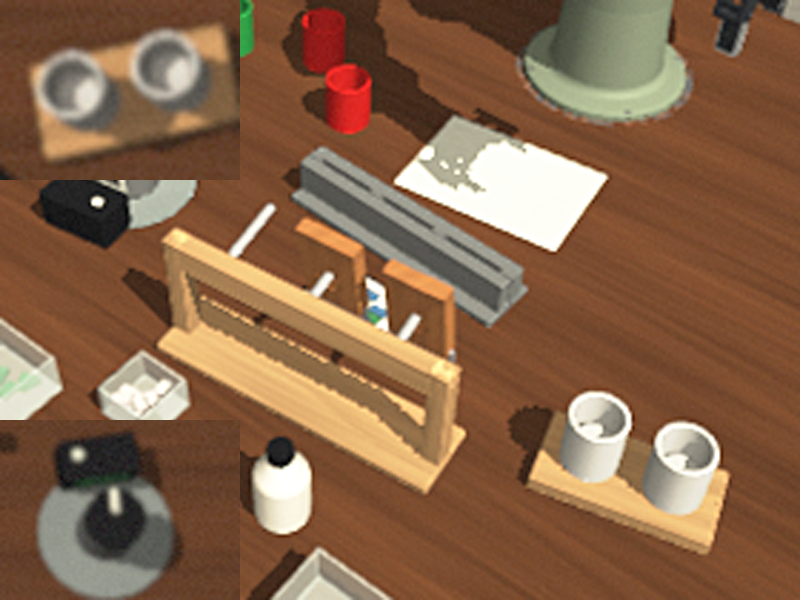

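Both tubes are seated (595,435) and (680,467), both spreaders hang, and the jar stands on the pad facing the window. Handing in.

```bash
python3 -c "
from cell import *
print(sign_off())"
```

```text
the job is handed in; nothing more can be done
None
```

I handed the job in about 72 s into the 210 s limit: the jar stands on the scanner pad with its label to the window, both spreaders hang by their eyes on pegs 1 and 2, and both brush tubes are fully home on the spigots.

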